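Weigh the tub of cherries on the pastry bench scale

TASK

Weigh the tub of cherries, the one with the red lid: stand it upright in the middle of the brass pan of the beam scale and let go, so that the beam tips down to the pan's side. Then slide the counterpoise outward along the beam by its black knob until the beam swings free and rests level, and take the hand away.

Things in the scene. Friction and masses are not known exactly. Their poses are not given: they have to be found in the camera images.
- cherry_tub: clear tub with dark red contents and a red lid, an upright cylinder 64 mm in diameter, 85 mm high, 0.2 to 0.42 kg; origin at the centre of its underside, z up. Like tubs with white and blue lids stand by and are not to be weighed.
- pan_floor (a point): centre of the floor of the round brass pan (floor 100 mm across, flaring rim 8 mm high), fixed on the left (+y) end of the beam and tipping with it. y points along the beam, away from its pivot, which is 130 mm off along -y and 30 mm lower. 130 mm above the bench when the beam is level, up to 16 mm higher or lower as it tips; a few newtons press it down to its stop.
- knob_top (a point): centre of the top of the counterpoise's black knob (20 mm along the beam, 24 across, 50 tall, on a steel block 30 x 40), 172 mm above the bench when level. y along the beam to the pan. Slides with 1 N friction, stays put, 60 to 220 mm from the pivot; starts within 30 mm of the inner stop, balances a centred tub at 115 to 205. Push it between loose fingers: gripping or pushing disturbs the beam.
- beam (a joint): tilt of the beam in rad: 0 is level, positive is counterpoise side down and pan up; stops at -0.12 and +0.12. The newly loaded pan rests on or near the -0.12 stop. The sprung hinge settles within a second; near balance every 10 mm of outward counterpoise travel adds about 0.04 rad. A red tip on the beam meets a red mark on a fixed post when level.

How it is judged:
By the outcome, as a careful person would: the job done as asked, in the order asked, and still so for the second after the job is handed in, with the robot touching nothing.
It also fails if it takes over 64 s, if anything falls off the work surface, if the arm or the gripper's body presses on something with over 40 N, if the wrist force passes 120 N, or if a joint passes its speed limit or range.

ROBOT

A 7-joint arm with a two-finger parallel gripper is mounted at the origin on the work surface. World frame = base frame: x ahead of the robot, y to its left, z up, the work surface at z = 0. Lengths are in m, angles in rad, forces in N, time in s.
With the tool pointing down it reaches from about 0.4 to 0.85 m from the base axis. Payload 4.5 kg.
Tool frame: the origin (TCP) lies between the finger pads; the fingertips stand 19 mm ahead of it and the grasp point (between the pads) is the TCP (r.nose_length is the distance from the TCP to the fingertips, in m); z points along the fingers, x is the direction in which the jaws open and shut, and the axes are right-handed (so a half turn about z gives the same grasp; the last joint's range is limited). The gripper opens to 88 mm and grips with 3 to 60 N. Pads are 18 mm wide; open, the fingers measure 123 mm over their backs; the gripper's body (75 mm by 187 mm) begins 45 mm behind the grasp point.
Start: joints at [-1.266, 0.689, -0.195, 1.565, 0.157, 0.902, -0.215], TCP at [0.167, 0.602, 0.222] pointing down, gripper open.
Joint ranges: [-3.01, 3.01], [-0.46, 2.08], [-1.47, 1.51], [0.13, 2.56], [-1, 4.14], [0.04, 2.09], [-2.66, 2.66]. Speed limits (rad/s): [2.57, 2.57, 3.14, 3.14, 3.14, 3.14, 3.14].

INTERFACE

Orientations are given as a unit quaternion [x, y, z, w].
In Python, from plant import get_state, vision, r gives the robot as it stands.
- The arm moves only by the tool play_rows, never from a script. Its argument "deltas" is a list that holds one entry, the list of rows, each a list of 7 numbers: the gripper command: -1 is fully open, 1 is shut, values between are in proportion, then the shift along the tool's x, y, z normalised to -1 to 1, where 1 is 300 mm, then the turn, a rotation vector about the tool's x, y, z normalised to -1 to 1, where 1 is pi rad. A call has 1 to 5 rows; each row is the pose to reach, as a shift and turn from the pose measured when the call began, along the tool's axes at that moment, turning the shorter way round; what a row does not reach only later rows make up. A row lasts 1/8 s, in which the tool goes at most 62.5 mm and 10.7 degrees, less where a joint would pass 70% of its speed; a pose out of reach is approached as far as the arm can. A call with a number of a shift or a turn outside -1 to 1 is refused whole. A call with a gripper value outside its range is refused whole. The fingers move at their own pace and stop on an object; "force" is the grip in N (left out, the last holds). Time passes only in rows, so rows that repeat a pose let the fingers close. It gives the time, the measured TCP pose, the force and the opening at its end, in the units of the state.
- get_state(): the state, without advancing time (a new reading comes with each control period).
- vision.snapshot(name): name is "scene" or "top" or "wrist"; returns the picture (480x640x3 uint8, red, green, blue); there is no depth.
- vision.camera_model(name): a dict with "vfov" (degrees; the focal length in pixels is half the picture's height over the tangent of half this angle, whatever the lens; pixels are square), "cx", "cy" (the principal point, pixels), "k1" (the pictures are not rectified: a ray, as slopes to the right and down, at radius r is drawn at 1 + k1 r^2 times it, then the intrinsics apply), "world_to_cam" (4x4, takes a point from world to camera coordinates). Camera axes: x right, y up, looking along -z (the intrinsics and any distortion apply to the point x, -y, -z); pixel columns grow to the right and rows downward; lengths in m; the calibration is good to about 2 mm. A picture is of the moment at which its call begins: read the wrist's pose just before it. camera_model takes no time and is no camera call; for the wrist camera it gives the pose at the moment of the call.
- r.finish_job(): hands the job in, once; it reports no verdict.
The state is a dict: "clock": time; "q": joint angles; "qd": joint speeds; "joint_torque": joint torques, N m; "tool_pos": TCP position; "eef_rot": TCP orientation; "contact_force": force on the tool from outside, world axes, zero at the start; "moment": the same for the moment, N m; "opening": opening from 0.0 (shut) to 1.0 (fully open).
Only numpy, scipy, OpenCV 4.12 (cv2) and the standard library are available. Lean on these libraries where they do the work, as an engineer would, in place of code of your own. Each camera call takes 0.05 s, during which the arm holds its last target.

## Working session

There is one attempt and no reset: what is moved stays moved. The work goes in short steps, Python scripts to look and compute and a tool call to move; the robot and the scene stay as the last step left them, time stands still between calls to the robot, and variables do not carry over. Pictures are saved under pics/ and viewed, and the job is handed in when it is done.

Besides the shell and the picture viewer there is one more tool, called after "Request:" as a command line: name --argument value ..., lists and objects as JSON in quotes. play_rows: Moves the arm, as the interface text tells. Scaled input: -1 to 1 covers 300 mm each way for a shift and pi rad each way for a turn. Its arguments: {"type":"object","properties":{"deltas":{"type":"array"},"force":{"type":"number"}},"required":["deltas"]}

```bash
mkdir -p pics; ls
python3 - <<'E'
from plant import get_state, vision, r
import cv2
s=get_state(); print(s['clock'],s['tool_pos'],s['eef_rot'],s['opening'],r.nose_length)
for n in ['scene','top']:
    im=vision.snapshot(n); cv2.imwrite(f'pics/{n}0.png',im[:,:,::-1])
    m=vision.camera_model(n); print(n,m)
E
```

```text
pics
0.0 [0.16707662 0.60158347 0.22152126] [ 7.96053211e-01  6.05225971e-01 -6.67112941e-04  6.02878879e-04] 1.000993425844541 0.019
scene {'vfov': 43.11268971311803, 'cx': 322.58319009216785, 'cy': 241.68940229540357, 'k1': -0.15083851854440172, 'world_to_cam': array([[-0.13234613,  0.99116472,  0.00877458,  0.08330697],
       [-0.65866545, -0.09455723,  0.74647087,  0.24627068],
       [ 0.74070529,  0.09301302,  0.66536024, -1.34697753],
       [ 0.        ,  0.        ,  0.        ,  1.        ]])}
top {'vfov': 54.74660709674002, 'cx': 315.2807492931455, 'cy': 234.5528864513247, 'k1': -0.12093340124331134, 'world_to_cam': array([[ 0.02193944, -0.99878762, -0.04406752,  0.01079165],
       [ 0.99265305,  0.01651621,  0.119863  , -0.53691147],
       [-0.11898985, -0.04637348,  0.99181194, -0.74687507],
       [ 0.        ,  0.        ,  0.        ,  1.        ]])}
```

View pics/scene0.png

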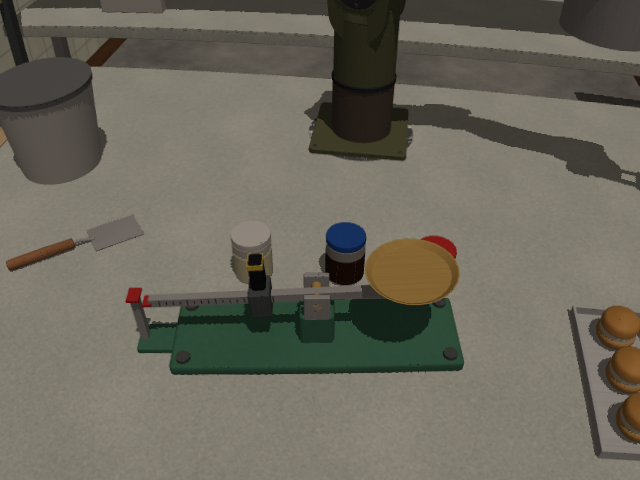

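View pics/top0.png

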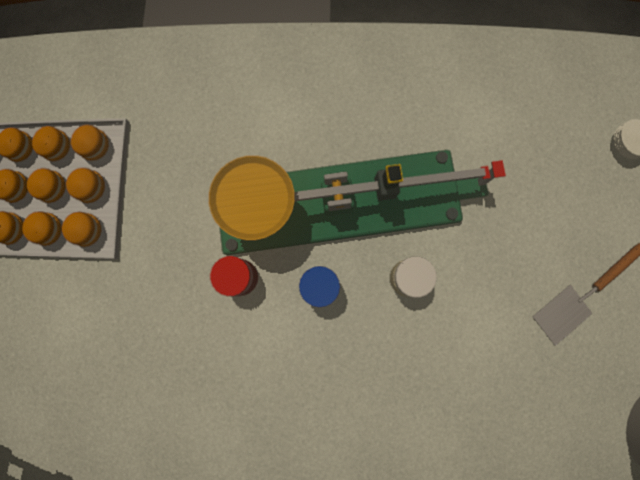

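The scene view shows the scale, with the red lid partly behind the pan at about (437,250). In the top view the red lid is at (233,277), pan (252,197), knob (394,174), red tip (487,174) and post mark (498,169).

```bash
cat > h.py <<'E'
import numpy as np, cv2
from plant import get_state, vision, r
from scipy.spatial.transform import Rotation as R
def K(m): 
    f=240/np.tan(np.radians(m['vfov'])/2); return np.array([[f,0,m['cx']],[0,f,m['cy']],[0,0,1]])
def ray(m,px):
    p=cv2.undistortPointsIter if False else cv2.undistortPoints
    u=p(np.array([[px]],float),K(m),np.array([m['k1'],0,0,0,0]))[0,0]
    W=m['world_to_cam']; d=W[:3,:3].T@np.array([u[0],-u[1],-1]); o=-W[:3,:3].T@W[:3,3]; return o,d
def onz(m,px,z):
    o,d=ray(m,px); return o+d*(z-o[2])/d[2]
def proj(m,P):
    c=m['world_to_cam']@np.append(P,1); x=np.array([[[c[0],-c[1],-c[2]]]])
    return cv2.projectPoints(x,np.zeros(3),np.zeros(3),K(m),np.array([m['k1'],0,0,0,0]))[0][0,0]
def two(m1,p1,m2,p2):
    o1,d1=ray(m1,p1);o2,d2=ray(m2,p2)
    t=np.linalg.lstsq(np.c_[d1,-d2],o2-o1,rcond=None)[0]
    a=o1+d1*t[0];b=o2+d2*t[1]; return (a+b)/2,np.linalg.norm(a-b)
def blobs(im,lo,hi,amin=20):
    h=cv2.cvtColor(im,cv2.COLOR_RGB2HSV); m=cv2.inRange(h,np.array(lo),np.array(hi))
    n,_,st,ce=cv2.connectedComponentsWithStats(m); return [(ce[i].round(1),st[i]) for i in range(1,n) if st[i][4]>=amin]
def snap(n,f):
    m=vision.camera_model(n); im=vision.snapshot(n); cv2.imwrite(f'pics/{f}.png',im[:,:,::-1]); return im,m
E
python3 - <<'E'
from h import *
for n in ['top','scene']:
    im=cv2.imread(f'pics/{n}0.png')[:,:,::-1].copy(); m=vision.camera_model(n)
    for k,lo,hi in [('red',(0,180,70),(4,255,255)),('red2',(176,180,70),(180,255,255)),('blue',(105,150,60),(125,255,255)),('brass',(12,150,60),(22,255,255)),('yel',(22,150,60),(32,255,255))]:
        for c,s in blobs(im,lo,hi,15): print(n,k,c,s, 'z.085',onz(m,c,.085)[:2].round(4),'z.138',onz(m,c,.138)[:2].round(4))
E
python3 - <<'E'
import cv2
im=cv2.imread('pics/top0.png'); cv2.imwrite('pics/tz.png',cv2.resize(im[140:310,200:520],(800,425),interpolation=cv2.INTER_CUBIC))
im=cv2.imread('pics/scene0.png'); cv2.imwrite('pics/sz.png',cv2.resize(im[210:380,120:480],(800,378),interpolation=cv2.INTER_CUBIC))
E
```

```text
top red [498.  168.6] [492 161  13  16 150] z.085 [ 0.6416 -0.272 ] z.138 [ 0.6271 -0.2531]
top red [486.7 172.8] [483 167   7  11  38] z.085 [ 0.6342 -0.2533] z.138 [ 0.6202 -0.2357]
top red [229.9 275.5] [ 211  256   39   40 1193] z.085 [0.4633 0.1516] z.138 [0.4618 0.1393]
top blue [318.9 285.7] [ 300  267   39   39 1127] z.085 [0.4506 0.0113] z.138 [0.4501 0.0094]
top brass [ 52.6 142.1] [   0  125  108   37 2457] z.085 [0.6844 0.4788] z.138 [0.6667 0.4425]
top brass [251.3 197.8] [ 209  156   86   85 5658] z.085 [0.5877 0.1223] z.138 [0.5771 0.1122]
top brass [ 50.7 184.3] [   0  168  104   35 2422] z.085 [0.6093 0.4733] z.138 [0.5971 0.4374]
top brass [387.6 174.5] [386 169   6  12  24] z.085 [ 0.6283 -0.0942] z.138 [ 0.6148 -0.0884]
top brass [336.  182.8] [332 180   9   6  46] z.085 [ 0.6136 -0.0124] z.138 [ 0.6012 -0.0126]
top brass [338.  196.6] [334 194   9   6  45] z.085 [ 0.5913 -0.0159] z.138 [ 0.5805 -0.0159]
top brass [ 49.5 227.6] [   0  212  101   35 2376] z.085 [0.5347 0.4677] z.138 [0.528  0.4322]
top brass [618.7 266.7] [595 244  45  46 506] z.085 [ 0.4865 -0.469
[... 639 characters left out ...]
[ 0.5646 -0.4556] z.138 [ 0.6158 -0.4115]
scene brass [255.7 265.8] [247 253  17  18 113] z.085 [ 0.5408 -0.1128] z.138 [ 0.5941 -0.0977]
scene brass [316.  284.4] [312 282   9   5  37] z.085 [ 0.5661 -0.0188] z.138 [ 0.6173 -0.0116]
scene brass [620.9 322.1] [603 306  37  33 965] z.085 [0.5824 0.4174] z.138 [0.6322 0.3876]
scene brass [624.7 359.2] [ 598  326   42   57 1009] z.085 [0.6494 0.4082] z.138 [0.6935 0.3792]
scene brass [629.9 403. ] [608 373  32  58 649] z.085 [0.7199 0.4002] z.138 [0.7581 0.3719]
scene brass [629.1 432.7] [619 421  21  21 146] z.085 [0.7639 0.3901] z.138 [0.7983 0.3627]
scene yel [254.7 267.1] [247 260  16  11  92] z.085 [ 0.5437 -0.1137] z.138 [ 0.5968 -0.0985]
```

View pics/tz.png

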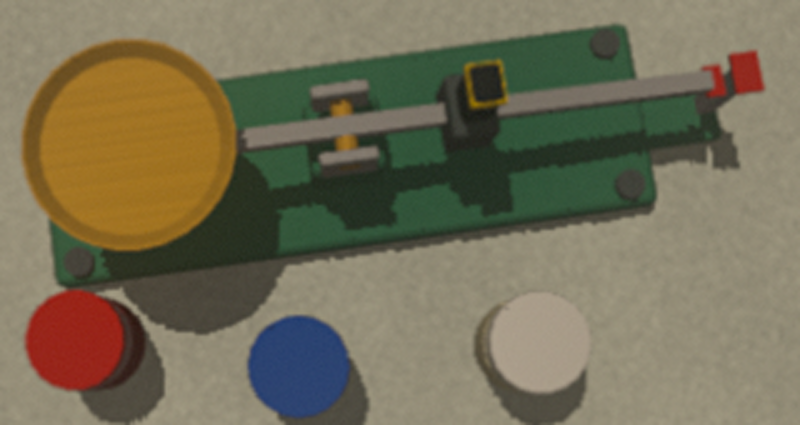

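View pics/sz.png

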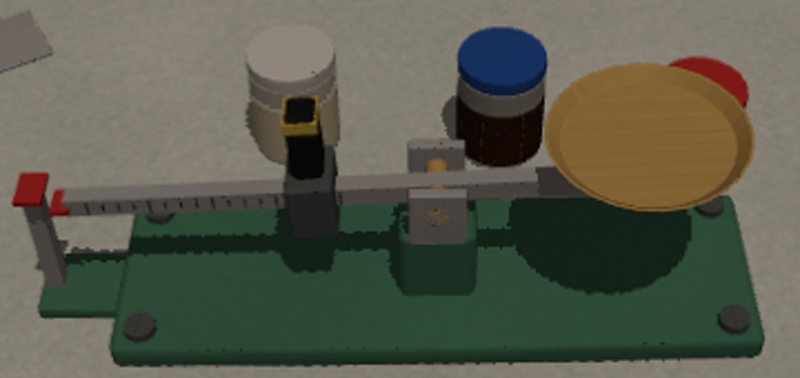

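Run:
```python
from h import *
t=vision.camera_model('top'); s=vision.camera_model('scene')
for n,a,b in [('pan rim',(251.8,198.),(412,271.7)),('pan c',(251.3,197.8),(412,271.5)),('tip',(486.7,172.8),(145.5,302.2)),('post',(498,168.6),(133.2,295.1)),('knob',(394,174),(256,258))]:
    P,e=two(t,a,s,b); print(n,P.round(4),round(e,4))
print('tub',onz(t,(230,275.7),.085), 'blue', onz(t,(319,285.8),.085))
x=R.from_quat(get_state()['eef_rot']).as_matrix(); print(x.round(3), np.degrees(np.arctan2(x[1,0],x[0,0])))
```

```text
pan rim [0.5766 0.1124 0.1388] 0.0022
pan c [0.5768 0.1127 0.1394] 0.0015
tip [ 0.6344 -0.253   0.0836] 0.0014
post [ 0.6376 -0.2666  0.0993] 0.0006
knob [ 0.6082 -0.0933  0.1664] 0.002
tub [0.46296598 0.15139572 0.085     ] blue [0.45049431 0.01118397 0.085     ]
[[ 0.267  0.964 -0.   ]
 [ 0.964 -0.267 -0.002]
 [-0.002  0.    -1.   ]] 74.4926672244957
```

```bash
cat >> h.py <<'E'
def go(P,xdeg=None):
    s=get_state(); M=R.from_quat(s['eef_rot']).as_matrix(); d=M.T@(np.array(P)-s['tool_pos'])/.3
    x=xdeg if xdeg is not None else np.degrees(np.arctan2(M[1,0],M[0,0]))
    a=np.radians(x); T=np.c_[[np.cos(a),np.sin(a),0],[np.sin(a),-np.cos(a),0],[0,0,-1]]
    rv=R.from_matrix(M.T@T).as_rotvec()/np.pi
    print('shift',d.round(4),'turn',rv.round(4))
E
python3 -c "
from h import *
go((.315,.376,.222)); go((.463,.1515,.2))"
```

```text
shift [-5.930e-01  6.763e-01 -3.000e-04] turn [0.     0.0005 0.    ]
shift [-1.1821  1.3517  0.0741] turn [0.     0.0005 0.    ]
```

Request:
play_rows --deltas '[[[-1,-0.15,0.17,0,0,0,0],[-1,-0.3,0.34,0,0,0,0],[-1,-0.45,0.51,0,0,0,0],[-1,-0.59,0.676,0,0,0,0]]]'

```text
clock: 0.6
tool_pos: [0.305, 0.3912, 0.2217]
eef_rot: [0.796, 0.605, -0.001, 0.001]
contact_force: [0.9, 0.8, -0.3]
opening: 1.002
```

```bash
python3 -c "
from h import *
print(get_state()['tool_pos']);go((.463,.1515,.2),74.5)"
```

```text
[0.30496532 0.39118786 0.22172813]
shift [-0.629   0.7211  0.0739] turn [0.0001 0.0007 0.    ]
```

Request:
play_rows --deltas '[[[-1,-0.15,0.17,0,0,0,0],[-1,-0.3,0.34,0.02,0,0,0],[-1,-0.45,0.51,0.04,0,0,0],[-1,-0.629,0.721,0.074,0,0,0],[-1,-0.629,0.721,0.074,0,0,0]]]'

```text
clock: 1.23
tool_pos: [0.4641, 0.1481, 0.1994]
eef_rot: [0.797, 0.604, -0.001, 0.001]
contact_force: [-0.3, 0.7, 0.3]
opening: 1.004
```

Run:
```python
from h import *
print(get_state()['tool_pos']);go((.463,.1515,.058),74.5)
im,m=snap('wrist','w1')
P=proj(m,(.463,.1515,.085)); print(P)
for lo,hi in [((0,170,50),(5,255,255))]:
    for c,s in blobs(im,lo,hi,100): print(c,s,onz(m,c,.085))
```

```text
[0.46410401 0.1480925  0.19943208]
shift [ 0.0116 -0.0067  0.4714] turn [ 0.0001  0.0011 -0.0011]
[324.09796734 226.58685558]
[325.5 223.6] [ 289  188   74   73 4218] [0.46078611 0.1533473  0.085     ]
```

View pics/w1.png

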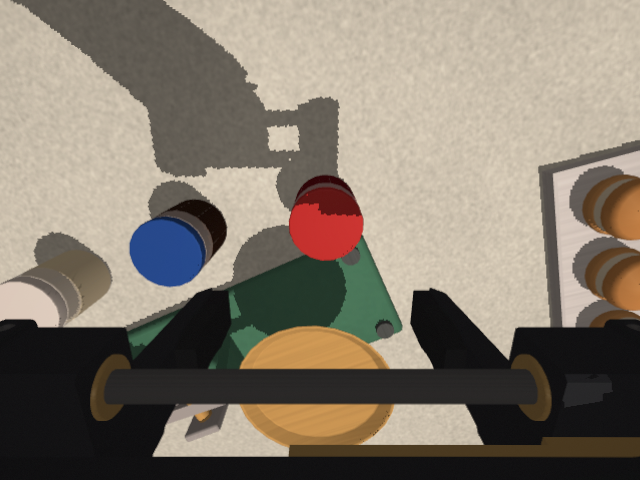

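The wrist view shows the red lid at (325,224), between the fingers, with blue at (168,251). The fix agrees with the top view to 2–3 mm, so I'll descend.

Request:
play_rows --deltas '[[[-1,0.012,-0.008,0.15,0,0,0],[-1,0.012,-0.008,0.3,0,0,0],[-1,0.012,-0.008,0.43,0,0,0],[-1,0.012,-0.008,0.47,0,0,0],[-1,0.012,-0.008,0.47,0,0,0]]]'

```text
clock: 1.9
tool_pos: [0.4651, 0.1461, 0.0577]
eef_rot: [0.799, 0.601, -0.003, 0.003]
contact_force: [-0.6, 0.6, 1.2]
opening: 0.999
```

Request:
play_rows --deltas '[[[0.6,0,0,0,0,0,0],[0.6,0,0,0,0,0,0],[0.6,0,0,0,0,0,0],[0.6,0,0,0,0,0,0],[0.6,0,0,0,0,0,0]]]' --force 20

```text
clock: 2.52
tool_pos: [0.4665, 0.1473, 0.0587]
eef_rot: [0.799, 0.602, -0.001, 0.003]
contact_force: [0.8, 2.5, 6.6]
opening: 0.717
```

Request:
play_rows --deltas '[[[0.6,0,0,-0.1,0,0,0],[0.6,0,0,-0.25,0,0,0],[0.6,0,0,-0.42,0,0,0],[0.6,0,0,-0.6,0,0,0],[0.6,0,0,-0.6,0,0,0]]]'

```text
clock: 3.15
tool_pos: [0.4678, 0.1487, 0.242]
eef_rot: [0.799, 0.601, 0.003, 0.004]
contact_force: [-0.4, -0.1, -2.0]
opening: 0.714
```

Run:
```python
from h import *
s=get_state();print(s['tool_pos'],s['contact_force'],s['opening'])
im,m=snap('wrist','w2')
print(proj(m,s['tool_pos']+np.array([0,0,.027])))
for c,b in blobs(im,(0,170,50),(5,255,255),100): print(c,b,onz(m,c,s['tool_pos'][2]+.027))
im,m=snap('top','t2')
for c,b in blobs(im,(0,170,50),(5,255,255),30)+blobs(im,(12,150,60),(22,255,255),1000): print(c,b,onz(m,c,s['tool_pos'][2]+.027))
snap('scene','s2')
```

```text
[0.46783149 0.1487452  0.24204147] [-0.3920618  -0.13517118 -2.01376957] 0.7143719735190919
[320.30036682 318.73573843]
[320.4 301.1] [  251   237   140   129 14066] [0.45909836 0.15132172 0.26904147]
[498.  168.7] [492 161  13  16 155] [ 0.5909864  -0.20636128  0.26904147]
[486.4 173.2] [483 167   7  12  43] [ 0.58511878 -0.19202263  0.26904147]
[ 81.4 139.8] [  40  125   68   35 1098] [0.62508571 0.31163776 0.26904147]
[251.4 197.8] [ 209  156   86   85 5662] [0.55098696 0.08711004 0.26904147]
```

View pics/w2.png

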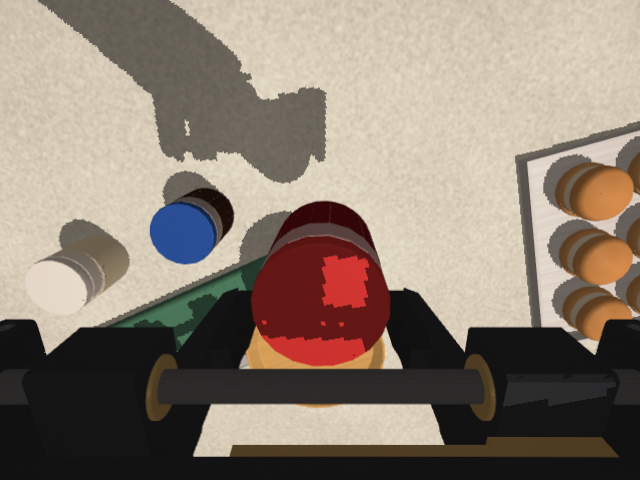

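View pics/s2.png

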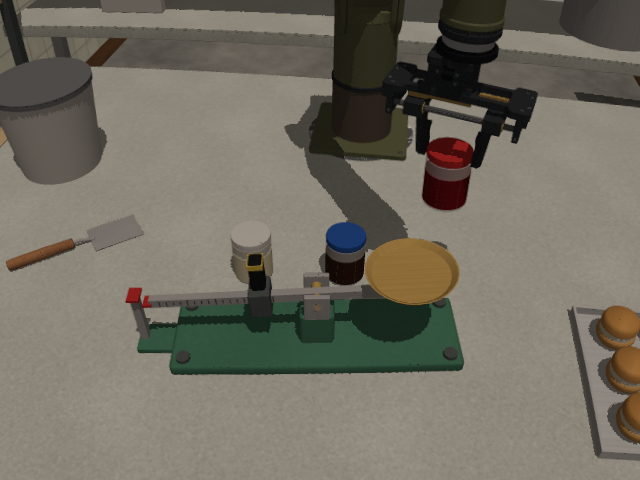

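```bash
cat >> h.py <<'E'
U=np.array([-.156,.988,0])
def got(P,xdeg,tilt):
    s=get_state(); M=R.from_quat(s['eef_rot']).as_matrix(); d=M.T@(np.array(P)-s['tool_pos'])/.3
    a=np.radians(xdeg); T=np.c_[[np.cos(a),np.sin(a),0],[np.sin(a),-np.cos(a),0],[0,0,-1]]
    T=R.from_rotvec(np.cross([0,0,1],U)*tilt).as_matrix()@T
    print('at',s['tool_pos'].round(4),'F',np.round(s['contact_force'],1),'shift',d.round(4),'turn',(R.from_matrix(M.T@T).as_rotvec()/np.pi).round(4))
E
python3 -c "
from h import *
got((.581,.1214,.222),74.5,.1)"
```

```text
at [0.4648 0.1473 0.2375] F [ 0.4 -0.3 -1.9] shift [0.0247 0.3961 0.0523] turn [-0.0128 -0.0266 -0.0031]
```

Request:
play_rows --deltas '[[[0.6,0.005,0.1,0,0,0,0],[0.6,0.012,0.22,0.01,0,-0.013,0],[0.6,0.02,0.33,0.03,-0.012,-0.027,-0.003],[0.6,0.025,0.396,0.052,-0.012,-0.027,-0.003],[0.6,0.025,0.396,0.052,-0.012,-0.027,-0.003]]]'

```text
clock: 3.92
tool_pos: [0.5802, 0.1203, 0.2191]
eef_rot: [0.795, 0.604, -0.027, 0.043]
contact_force: [-0.7, -0.4, -2.0]
opening: 0.712
```

Run:
```python
from h import *
got((.581,.1214,.2),74.5,.1)
im,m=snap('top','t3'); snap('scene','s3')
a=im[100:320,180:520]; b=cv2.imread('pics/s3.png')[130:350,120:540]
cv2.imwrite('pics/c3.png',np.vstack([cv2.resize(a[:,:,::-1],(540,349)),cv2.resize(b,(540,240))]))
```

```text
at [0.5802 0.1203 0.2191] F [-0.7 -0.4 -2. ] shift [ 0.0102 -0.0006  0.063 ] turn [-0.0021  0.0015 -0.0003]
```

View pics/c3.png

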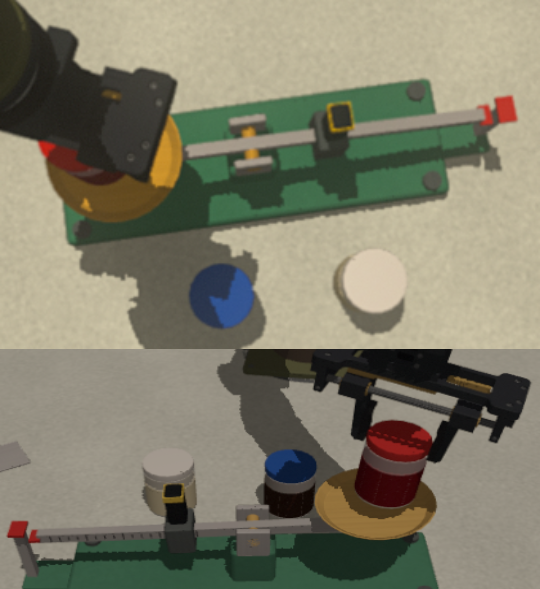

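Request:
play_rows --deltas '[[[0.6,0.005,0,0.04,0,0,0],[0.6,0.01,0,0.08,0,0,0],[0.6,0.013,0,0.11,0,0,0],[0.6,0.016,0,0.135,0,0,0]]]'

```text
clock: 4.53
tool_pos: [0.5806, 0.1221, 0.1792]
eef_rot: [0.795, 0.605, -0.027, 0.042]
contact_force: [-1.4, 1.0, 0.4]
opening: 0.715
```

Run:
```python
from h import *
got((.581,.1214,.1725),74.5,.12)
im,m=snap('scene','s4')
cv2.imwrite('pics/c4.png',cv2.resize(im[180:350,120:500,::-1],(800,358),interpolation=cv2.INTER_CUBIC))
```

```text
at [0.5806 0.1221 0.1792] F [-1.4  1.   0.4] shift [0.0003 0.0013 0.0223] turn [-0.0047 -0.0048  0.0003]
```

View pics/c4.png

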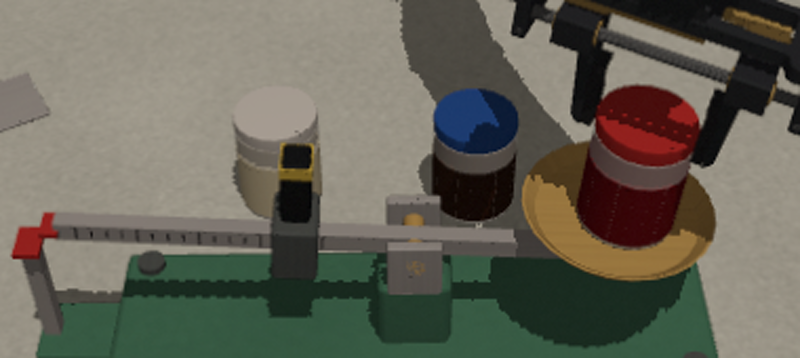

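Request:
play_rows --deltas '[[[0.6,0,0,0.01,-0.002,-0.002,0],[0.6,0,0,0.018,-0.005,-0.005,0],[0.6,0,0,0.018,-0.005,-0.005,0]]]'

```text
clock: 4.95
tool_pos: [0.5803, 0.122, 0.1732]
eef_rot: [0.794, 0.605, -0.029, 0.053]
contact_force: [0.0, 1.6, -0.2]
opening: 0.72
```

Run:
```python
from h import *
got((.581,.1214,.1725),74.5,.12)
im,m=snap('scene','s5'); t,mt=snap('top','t5')
for c,s in blobs(im,(0,180,70),(4,255,255),20): print('s',c,s)
for c,s in blobs(t,(0,180,70),(4,255,255),20): print('t',c,s)
cv2.imwrite('pics/c5.png',cv2.resize(im[200:310,350:480,::-1],(780,660),interpolation=cv2.INTER_CUBIC)[:600])
```

```text
at [0.5803 0.122  0.1732] F [ 0.   1.6 -0.2] shift [-0.0009  0.0028  0.0024] turn [0.0002 0.0004 0.0006]
s [426.8 242.7] [ 403  225   49   37 1399]
s [141.3 280.8] [138 275   8  12  63]
s [133.3 295.2] [126 288  15  15 184]
t [497.5 168.2] [491 160  14  17 159]
t [224.5 205.4] [214 199  24  14 145]
```

View pics/c5.png

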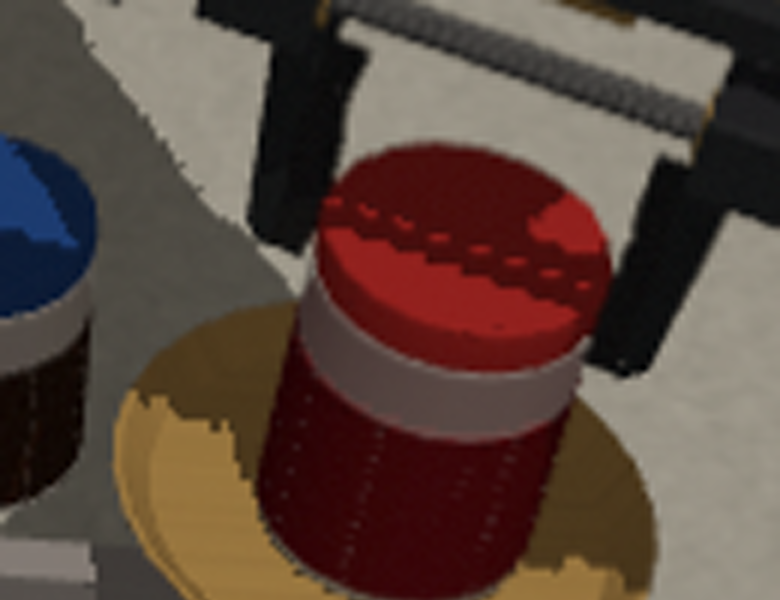

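Run:
```python
from h import *
im=cv2.imread('pics/s5.png')[:,:,::-1]; m=vision.camera_model('scene')
cv2.imwrite('pics/c6.png',cv2.resize(im[240:320,355:475,::-1],(780,520),interpolation=cv2.INTER_CUBIC))
# expected pan at -0.12
piv=np.array([.5995,-.0145,.1])
for th in (-.12,):
    Uc=U*np.cos(th)+np.array([0,0,np.sin(th)]); N=-U*np.sin(th)+np.array([0,0,np.cos(th)]); X=np.cross(Uc,N)
    c=piv+.13*Uc+.03*N; print('c',c)
    for name,rr,h in [('rim',.058,.008),('floor',.05,0),('tub',.032,0)]:
        pts=np.array([proj(m,c+h*N+rr*(np.cos(a)*Uc+np.sin(a)*X)) for a in np.linspace(0,6.28,72)])
        print(name,pts.min(0),pts.max(0))
```

```text
c [0.57880559 0.11656461 0.11422167]
rim [371.83665122 252.78961814] [454.95907493 313.83445418]
floor [376.52083147 260.68311398] [447.72571904 313.28196405]
tub [389.41917045 269.51550097] [434.98880888 303.14640064]
```

View pics/c6.png

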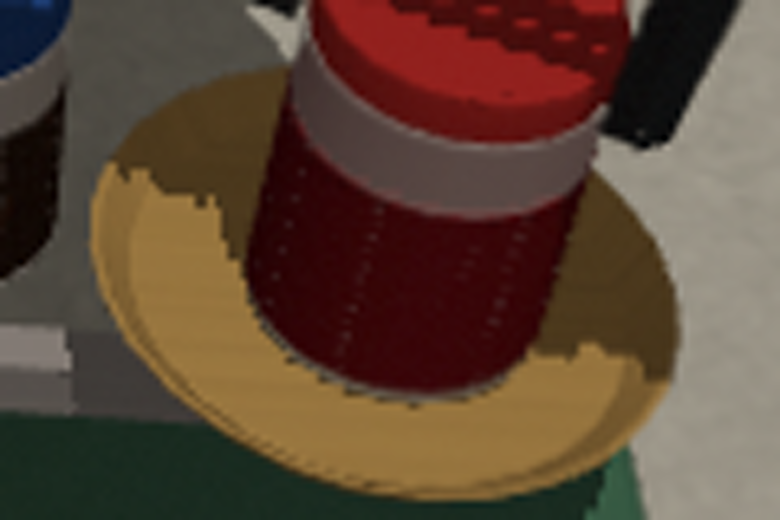

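Request:
play_rows --deltas '[[[0.6,0,0.003,-0.02,0,0,0],[0.6,-0.01,0.015,-0.02,0,0,0],[0.6,-0.01,0.017,-0.01,0,0,0],[0.6,-0.01,0.017,0.004,0,0,0],[0.6,-0.01,0.017,0.004,0,0,0]]]'

```text
clock: 5.68
tool_pos: [0.585, 0.1184, 0.1731]
eef_rot: [0.794, 0.605, -0.028, 0.053]
contact_force: [-2.2, 1.7, 4.1]
opening: 0.717
```

Run:
```python
from h import *
got((.583,.118,.1725),74.5,.12)
im,m=snap('scene','s7')
for c,s in blobs(im,(0,180,70),(4,255,255),20): print('s',c,s)
cv2.imwrite('pics/c7.png',cv2.resize(im[240:320,355:475,::-1],(780,520),interpolation=cv2.INTER_CUBIC))
```

```text
at [0.585  0.1184 0.1731] F [-2.2  1.7  4.1] shift [-0.0028 -0.0063  0.0019] turn [ 0.0005 -0.0003  0.0006]
s [424.  244.7] [ 400  226   49   38 1417]
s [141.2 280.7] [138 275   8  12  63]
s [133.2 295.2] [126 288  15  15 185]
```

View pics/c7.png

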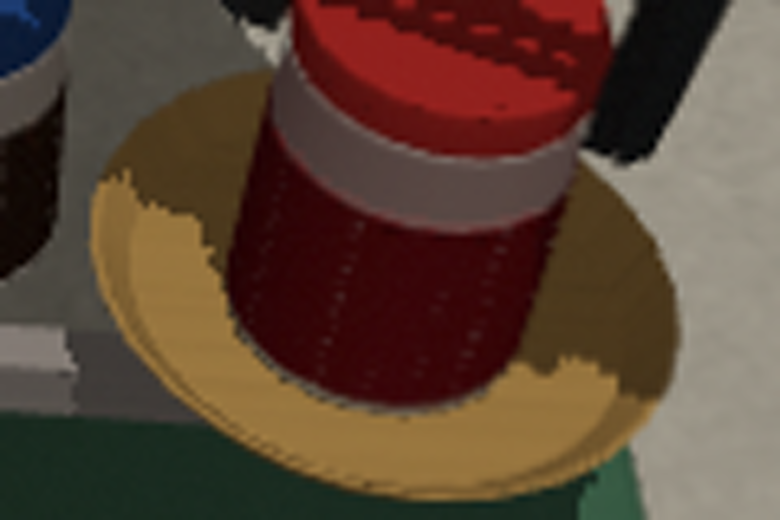

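The tub base is now centred to about 1 mm: left edge 390, bottom row 303.8, against about 390 and 303.5 expected. I'll release it and back off.

Request:
play_rows --deltas '[[[0.2,0,0,0,0,0,0],[-0.2,0,0,0,0,0,0],[-0.6,0,0,0,0,0,0],[-1,0,0,0,0,0,0],[-1,0,0,0,0,0,0]]]'

```text
clock: 6.35
tool_pos: [0.5849, 0.1179, 0.1728]
eef_rot: [0.794, 0.605, -0.028, 0.053]
contact_force: [-0.4, 0.4, -0.1]
opening: 0.992
```

Request:
play_rows --deltas '[[[-1,0,0,-0.06,0,0,0],[-1,0,0,-0.14,0,0,0],[-1,0,0,-0.24,0,0,0],[-1,0,0,-0.36,0,0,0],[-1,0,0,-0.36,0,0,0]]]'

```text
clock: 6.98
tool_pos: [0.5844, 0.1316, 0.2826]
eef_rot: [0.794, 0.605, -0.025, 0.054]
contact_force: [0.4, -0.4, -0.6]
opening: 1.001
```

Run:
```python
from h import *
got((.583,.118,.28),99,0)
im,m=snap('scene','s8'); t,mt=snap('top','t8')
for c,s in blobs(im,(0,180,70),(4,255,255),20): print('s',c,s)
for c,s in blobs(im,(22,150,50),(32,255,255),20): print('y',c,s)
for c,s in blobs(t,(22,150,50),(32,255,255),20): print('ty',c,s)
cv2.imwrite('pics/c8.png',np.vstack([cv2.resize(im[190:330,120:480,::-1],(720,280),interpolation=cv2.INTER_CUBIC),cv2.resize(t[120:275,180:540,::-1],(720,310))]))
```

```text
at [0.5844 0.1316 0.2826] F [ 0.4 -0.4 -0.6] shift [-0.0438  0.0071  0.0139] turn [ 0.0102  0.0369 -0.1355]
s [424.9 246.8] [ 402  227   48   38 1276]
s [141.2 280.9] [138 275   8  12  64]
s [133.2 295.2] [126 288  15  15 184]
y [263.8 259.3] [256 248  16  16  96]
ty [389.2 176.4] [380 163  16  20  72]
ty [380.7 167.6] [378 164  10  13  29]
```

View pics/c8.png

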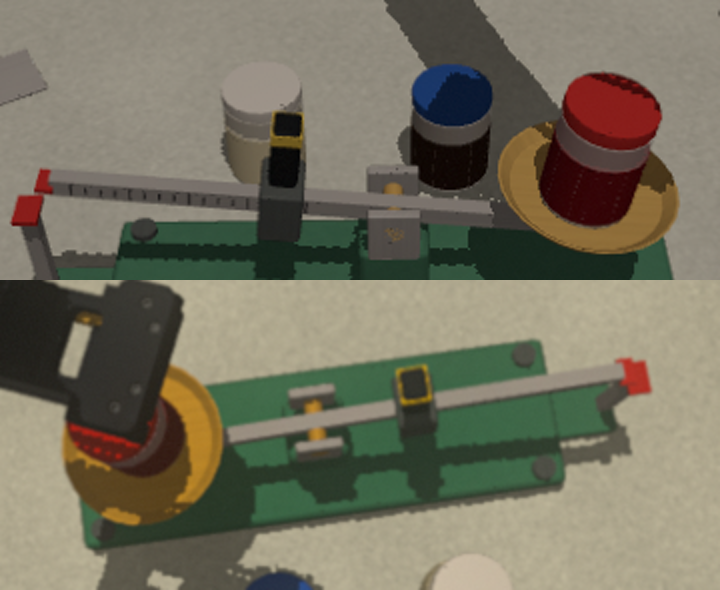

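Run:
```python
from h import *
t=vision.camera_model('top'); s=vision.camera_model('scene')
P,e=two(t,(387,172.5),s,(264,252.5)); print(P,e)
piv=np.array([.5995,-.0145,.1])
d=P-piv; print('u',d@U,'across',d@np.cross(U,[0,0,1]),'z',d[2])
th=-.12
for rr in (.08,.085,.09):
    Uc=U*np.cos(th)+np.array([0,0,np.sin(th)]); N=-U*np.sin(th)+np.array([0,0,np.cos(th)])
    k=piv-rr*Uc+.072*N; print(rr,k,proj(t,k),proj(s,k))
im=cv2.imread('pics/t8.png'); cv2.imwrite('pics/c9.png',cv2.resize(im[140:220,300:520],(800,291),interpolation=cv2.INTER_CUBIC))
```

```text
[ 0.60744289 -0.08222732  0.17703436] 0.002088875700679853
u -0.06815368668032845 across -0.002717888468304643 z 0.07703435603238787
0.08 [ 0.61054564 -0.08445575  0.1810592 ] [388.17228529 169.71097069] [260.83923362 251.56422487]
0.085 [ 0.61132003 -0.08936022  0.18165776] [391.77654779 169.10883296] [256.96387927 251.25802169]
0.09 [ 0.61209443 -0.0942647   0.18225632] [395.38523889 168.50679053] [253.08584448 250.95142074]
```

View pics/c9.png

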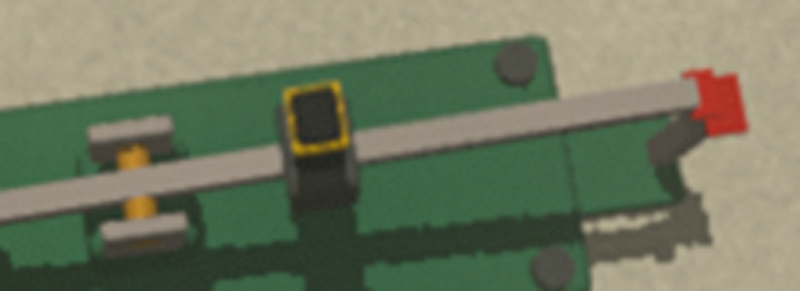

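```bash
sed -i 's/^U=.*/U=np.array([-.156,.988,0]); PIV=np.array([.597,-.0147,.1])/' h.py; python3 -c "
from h import *
got((.6075,-.082,.24),99,0)"
```

```text
at [0.5825 0.1303 0.2796] F [-0.3  0.4  0.7] shift [-0.6408  0.2596  0.217 ] turn [ 0.0083  0.0379 -0.1355]
```

Request:
play_rows --deltas '[[[0.27,-0.13,0.05,0.02,0,0.01,-0.03],[0.27,-0.27,0.11,0.05,0,0.02,-0.06],[0.27,-0.42,0.17,0.12,0.005,0.03,-0.1],[0.27,-0.57,0.23,0.18,0.008,0.038,-0.135],[0.27,-0.64,0.26,0.217,0.008,0.038,-0.135]]]'

```text
clock: 7.7
tool_pos: [0.6062, -0.0873, 0.2373]
eef_rot: [0.653, 0.758, -0.002, -0.001]
contact_force: [0.2, -0.4, -0.9]
opening: 0.457
```

Request:
play_rows --deltas '[[[0.27,0,0,0,0,0,0],[0.27,0,0,0,0,0,0]]]'

```text
clock: 7.95
tool_pos: [0.606, -0.0848, 0.2371]
eef_rot: [0.652, 0.758, -0.001, -0.001]
contact_force: [-0.0, -0.1, 0.3]
opening: 0.364
```

Run:
```python
from h import *
got((.6075,-.082,.17),99,0); print(get_state()['opening'])
im,m=snap('wrist','w10')
im,m=snap('scene','s10')
for c,s in blobs(im,(0,180,70),(4,255,255),20): print('s',c,s)
```

```text
at [ 0.606  -0.0848  0.2371] F [-0.  -0.1  0.3] shift [0.0082 0.0073 0.2235] turn [-0.0012 -0.0002 -0.0019]
0.36365563076873597
s [425.5 245.3] [ 402  227   48   38 1420]
s [141.3 280.8] [138 275   8  12  64]
s [133.2 295.2] [126 288  15  15 185]
```

View pics/w10.png

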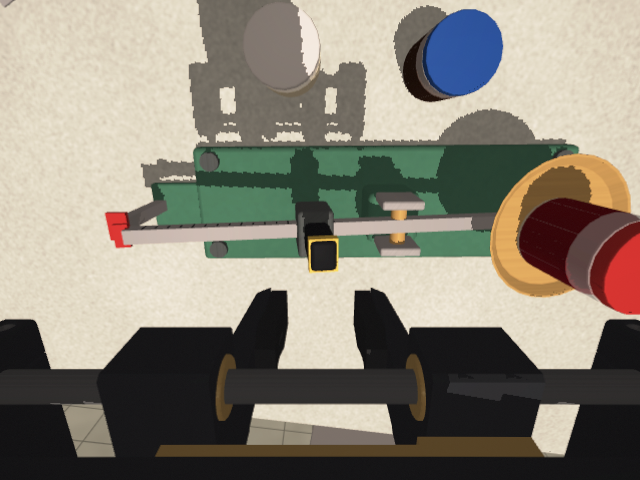

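View pics/s10.png

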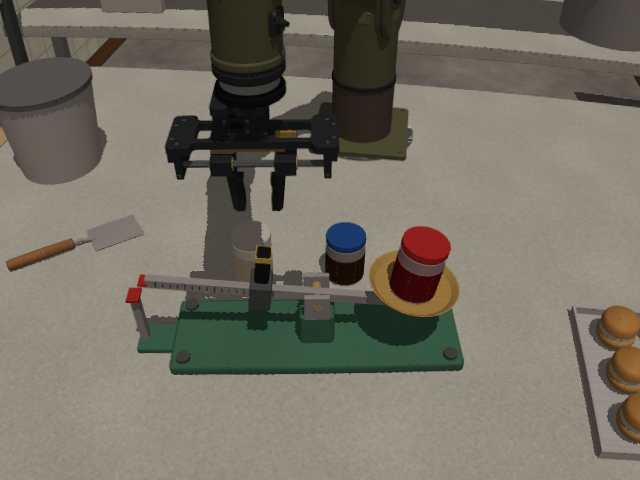

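The wrist view shows the knob top at (323,254) and the finger gap centred at about column 321. The tub stands in the pan and the beam is at its stop. I'll cross-check the knob position and then descend.

Run:
```python
from h import *
m=vision.camera_model('wrist')
print(onz(m,(323,255),.181))
m=vision.camera_model('scene'); print(onz(m,(263.5,252.5),.181))
```

```text
[ 0.60764635 -0.08185903  0.181     ]
[ 0.61173759 -0.08070779  0.181     ]
```

Request:
play_rows --deltas '[[[0.27,0.005,0.007,0.06,0,0,0],[0.27,0.005,0.007,0.13,0,0,0],[0.27,0.005,0.007,0.19,0,0,0],[0.27,0.005,0.007,0.223,0,0,0],[0.27,0.005,0.007,0.223,0,0,0]]]'

```text
clock: 8.68
tool_pos: [0.6077, -0.0815, 0.17]
eef_rot: [0.651, 0.759, -0.001, -0.002]
contact_force: [-0.5, -0.3, -0.1]
opening: 0.361
```

Run:
```python
from h import *
got((.6075,-.084,.17),99,0); print(get_state()['opening'])
im,m=snap('wrist','w11')
im,m=snap('scene','s11')
for c,s in blobs(im,(0,180,70),(4,255,255),20): print('s',c,s)
cv2.imwrite('pics/c11.png',cv2.resize(im[140:340,120:480,::-1],(792,440),interpolation=cv2.INTER_CUBIC))
```

```text
at [ 0.6077 -0.0815  0.17  ] F [-0.5 -0.3 -0.1] shift [-0.0083 -0.0019  0.    ] turn [-0.0012 -0.0003 -0.001 ]
0.36136606635520135
s [425.5 245.3] [ 402  227   48   38 1419]
s [141.3 280.8] [138 275   8  12  62]
s [133.2 295.2] [126 288  15  15 185]
```

View pics/w11.png

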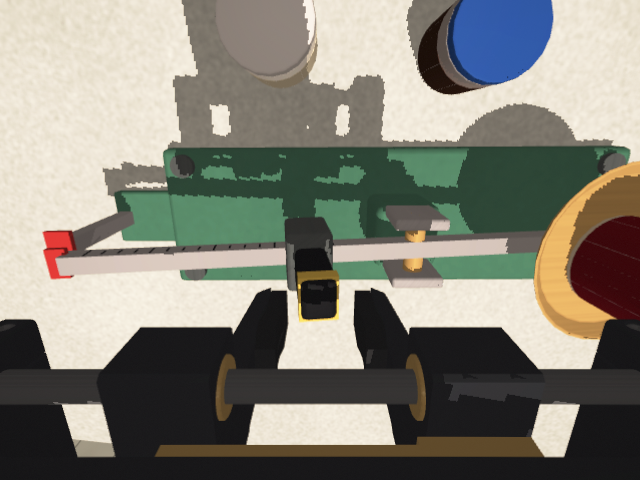

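View pics/c11.png

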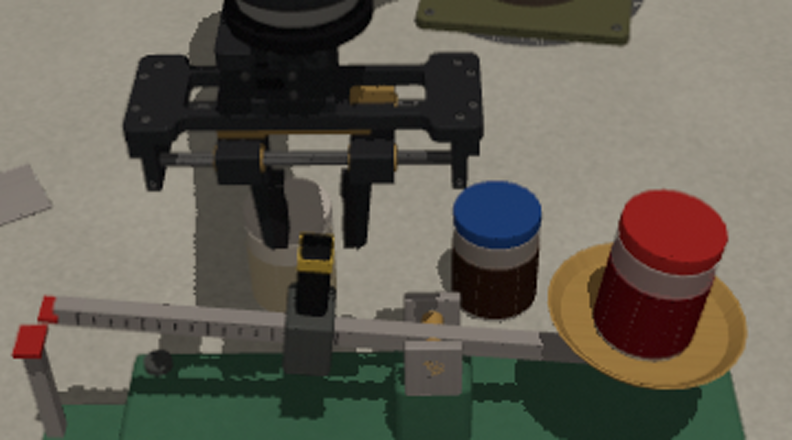

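Run:
```python
from h import *
m=vision.camera_model('scene'); w=vision.camera_model('wrist'); p=get_state()['tool_pos']
for n,P in [('tipL',p+[-.0025,.016,-.019]),('tipR',p+[.0025,-.016,-.019]),('knob',np.array([.6075,-.082,.18]))]:
    print(n,proj(m,P),proj(w,P))
# actual tips in scene: crop/2.2+(120,140)
for q in [(355/2.2+120,245/2.2+140),(275/2.2+120,245/2.2+140)]: print(q)
print(R.from_quat(get_state()['eef_rot']).as_matrix().round(3))
print(onz(m,(263.5,250),.181),onz(m,(263.5,252),.178))
```

```text
tipL [276.59918601 266.68816546] [347.81298355 275.82802585]
tipR [252.14400701 266.88351507] [292.44337365 276.01012914]
knob [263.2321067  250.77116825] [320.22174226 296.81938132]
(281.3636363636364, 251.36363636363637)
(245.0, 251.36363636363637)
[[-0.153  0.988 -0.001]
 [ 0.988  0.153  0.   ]
 [ 0.    -0.001 -1.   ]]
[ 0.60706441 -0.08167928  0.181     ] [ 0.60763964 -0.08173185  0.178     ]
```

Run:
```python
from h import *
m=vision.camera_model('scene'); w=vision.camera_model('wrist'); p=get_state()['tool_pos']
for a,b in [((356,291),(276,251)),((372,291),(283,251)),((286,291),(250,251)),((271,291),(243,251))]:
    P,e=two(w,a,m,b); print(P.round(4),round(e,4),(P-p).round(4))
im=cv2.imread('pics/s11.png'); cv2.imwrite('pics/c12.png',cv2.resize(im[195:295,205:325],(720,600),interpolation=cv2.INTER_CUBIC))
im=cv2.imread('pics/w11.png'); cv2.imwrite('pics/c13.png',cv2.resize(im[200:420,220:420],(545,600),interpolation=cv2.INTER_CUBIC))
```

```text
[ 0.6029 -0.0652  0.1778] 0.0019 [-0.0057  0.0167  0.0065]
[ 0.6016 -0.0566  0.1777] 0.001 [-0.007   0.0252  0.0064]
[ 0.608  -0.0996  0.1778] 0.0 [-0.0006 -0.0177  0.0065]
[ 0.6093 -0.1079  0.1778] 0.0014 [ 0.0007 -0.026   0.0065]
```

View pics/c12.png

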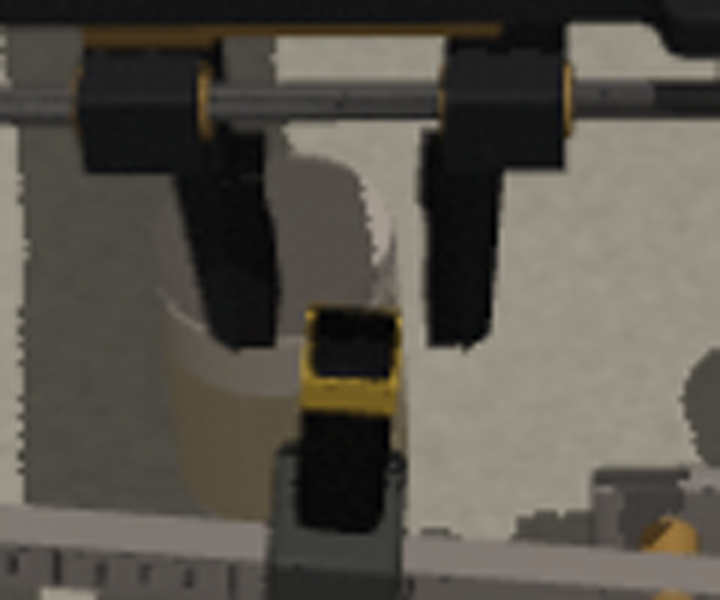

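View pics/c13.png

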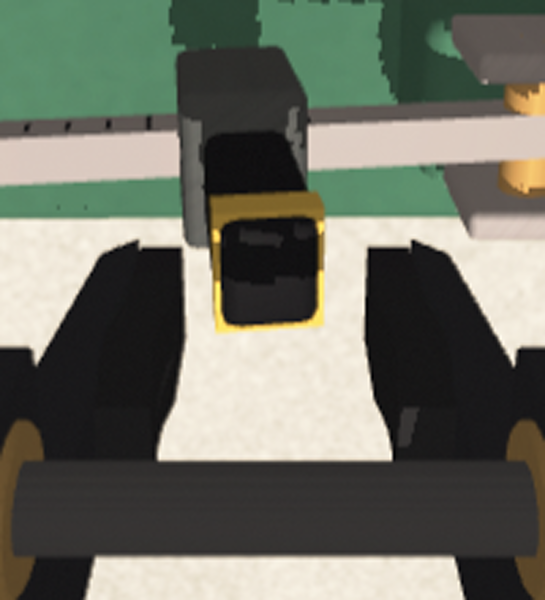

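Run:
```python
from h import *
m=vision.camera_model('scene'); w=vision.camera_model('wrist')
for z in (.145,.151,.158,.165,.172,.18,.19):
    print(z,onz(w,(356,291),z)[:2].round(4),onz(m,(276.5,251.5),z)[:2].round(4))
print(np.linalg.inv(w['world_to_cam'])[:3,3])
```

```text
0.145 [ 0.6186 -0.0579] [ 0.5693 -0.0733]
0.151 [ 0.6157 -0.059 ] [ 0.5756 -0.0719]
0.158 [ 0.6123 -0.0604] [ 0.5831 -0.0701]
0.165 [ 0.6089 -0.0618] [ 0.5905 -0.0684]
0.172 [ 0.6055 -0.0631] [ 0.5979 -0.0667]
0.18 [ 0.6015 -0.0647] [ 0.6064 -0.0647]
0.19 [ 0.5967 -0.0666] [ 0.617  -0.0623]
[ 0.52612086 -0.09469439  0.33441917]
```

Run:
```python
from h import *
m=vision.camera_model('scene')
p=np.array([.4678,.1487,.242]); X=np.array([.277,.961,0]);Y=np.array([.961,-.277,0])
for n,P in [('lid',p+[-.006,.0016,.0263]),('bot',p+[-.006,.0016,-.0587]),('tipL',p-.034*X+.009*Y-[0,0,.019]),('tipR',p+.034*X+.009*Y-[0,0,.019])]: print(n,proj(m,P))
im=cv2.imread('pics/s2.png'); cv2.imwrite('pics/c14.png',cv2.resize(im[60:220,380:560],(675,600),interpolation=cv2.INTER_CUBIC))
```

```text
lid [450.95678845 146.86794167]
bot [442.54925715 196.75323746]
tipL [420.11420661 173.99690102]
tipR [467.62664916 186.23931408]
```

View pics/c14.png

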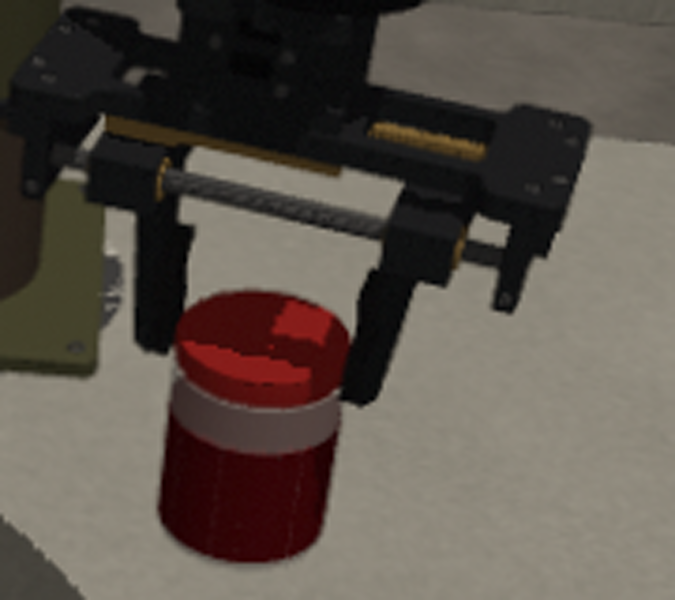

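By triangulation the fingertips are at about z = 0.19, above the knob, rather than at 0.151. The pictured fingers end about 38 mm higher than the stated nose length implies. Lowering 18 mm is safe under either reading, so I'll do that and look again.

Request:
play_rows --deltas '[[[0.27,-0.004,0,0.02,0,0,0],[0.27,-0.008,0,0.04,0,0,0],[0.27,-0.008,0,0.06,0,0,0],[0.27,-0.008,0,0.06,0,0,0]]]'

```text
clock: 9.28
tool_pos: [0.6084, -0.0842, 0.1526]
eef_rot: [0.651, 0.759, -0.001, -0.001]
contact_force: [0.3, -0.2, 0.2]
opening: 0.362
```

Run:
```python
from h import *
got((.6075,-.084,.15),99,0); print(get_state()['opening'])
im,m=snap('scene','s15'); w,_=snap('wrist','w15')
for c,s in blobs(im,(0,180,70),(4,255,255),20): print('s',c,s)
cv2.imwrite('pics/c15.png',np.hstack([cv2.resize(im[195:295,205:325,::-1],(480,400),interpolation=cv2.INTER_CUBIC),cv2.resize(w[200:420,220:420,::-1],(364,400))])[:,:800])
```

```text
at [ 0.6084 -0.0842  0.1526] F [ 0.3 -0.2  0.2] shift [ 0.0013 -0.003   0.0086] turn [-0.0009 -0.0002 -0.0012]
0.36228503993049993
s [425.5 245.3] [ 402  227   48   38 1421]
s [141.3 280.8] [138 275   8  12  62]
s [133.2 295.2] [126 288  15  15 185]
```

View pics/c15.png

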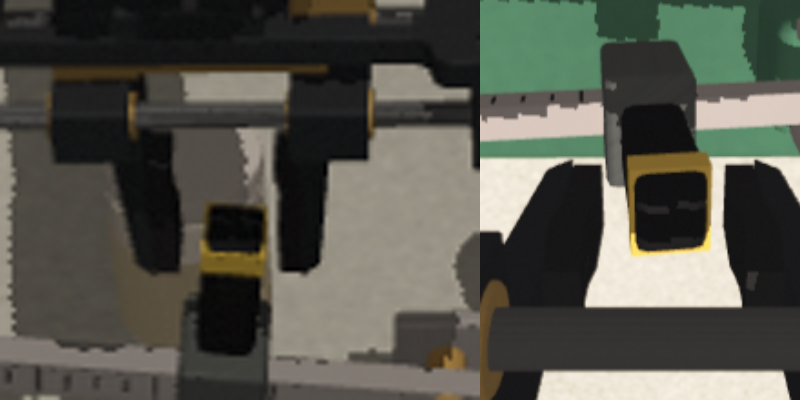

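Request:
play_rows --deltas '[[[0.27,0.001,-0.002,0.015,0,0,0],[0.27,0.001,-0.002,0.03,0,0,0],[0.27,0.001,-0.002,0.042,0,0,0]]]'

```text
clock: 9.75
tool_pos: [0.6081, -0.0839, 0.1402]
eef_rot: [0.651, 0.759, -0.0, -0.001]
contact_force: [0.2, -0.4, -0.1]
opening: 0.365
```

Run:
```python
from h import *
got((.6075,-.084,.132),99,0)
im,m=snap('scene','s16')
for c,s in blobs(im,(0,180,70),(4,255,255),20): print('s',c,s)
```

```text
at [ 0.6081 -0.0839  0.1402] F [ 0.2 -0.4 -0.1] shift [ 0.0001 -0.002   0.0273] turn [-0.0006 -0.0002 -0.0012]
s [425.5 245.3] [ 402  227   48   38 1421]
s [141.3 280.9] [138 275   8  12  63]
s [133.2 295.2] [126 288  15  15 185]
```

There was no contact, so the vision estimate holds and the tips are at about 0.159, straddling the knob. I'll push outward.

Request:
play_rows --deltas '[[[0.27,-0.02,0,0,0,0,0],[0.27,-0.05,0,0,0,0,0],[0.27,-0.085,0,0,0,0,0],[0.27,-0.12,0,0,0,0,0],[0.27,-0.145,0,0,0,0,0]]]'

```text
clock: 10.42
tool_pos: [0.6145, -0.1282, 0.1397]
eef_rot: [0.651, 0.759, -0.001, -0.001]
contact_force: [-0.4, 0.1, -1.1]
opening: 0.363
```

Run:
```python
from h import *
p=get_state()['tool_pos']; print('r', -(p-PIV)@U)
got((.6075,-.084,.14),99,0)
im,m=snap('scene','s17'); w,_=snap('wrist','w17')
for c,s in blobs(im,(0,180,70),(4,255,255),20): print('s',c,s)
cv2.imwrite('pics/c17.png',np.hstack([cv2.resize(im[195:295,175:295,::-1],(480,400),interpolation=cv2.INTER_CUBIC),cv2.resize(w[200:420,220:420,::-1],(364,400))])[:,:800])
```

```text
r 0.1148929999334869
at [ 0.6145 -0.1282  0.1397] F [-0.4  0.1 -1.1] shift [ 0.1493 -0.0007 -0.001 ] turn [-0.0009 -0.0001 -0.0015]
s [422.3 241.1] [ 398  223   49   38 1449]
s [135.2 293.5] [126 282  21  21 237]
```

View pics/c17.png

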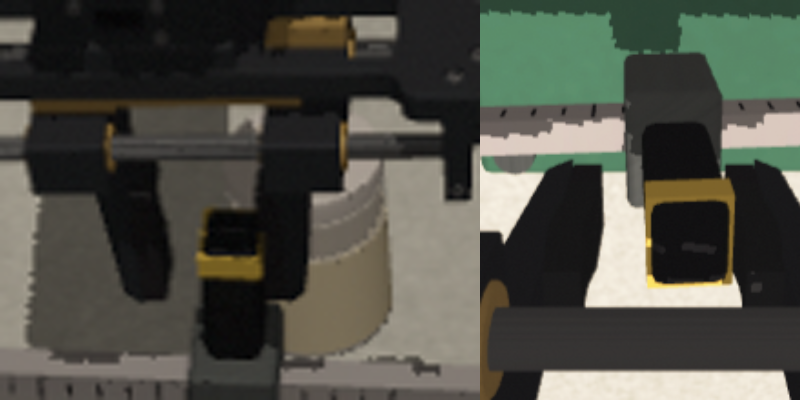

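Request:
play_rows --deltas '[[[0.27,0.02,0,0,0,0,0],[0.27,0.022,0,0,0,0,0],[0.27,0.022,0,0,0,0,0],[0.27,0.022,0,0,0,0,0],[0.27,0.022,0,0,0,0,0]]]'

```text
clock: 11.15
tool_pos: [0.6134, -0.1226, 0.1397]
eef_rot: [0.652, 0.758, -0.001, -0.001]
contact_force: [0.7, -1.0, -0.9]
opening: 0.364
```

Run:
```python
from h import *
s=vision.camera_model('scene')
# tip model: point at reach a, height b relative pivot; from stop observation
o,d=ray(s,(141.3,280.8))
V=np.cross(U,[0,0,1]); t=((PIV-o)@V)/(d@V); P=o+d*t; a=-(P-PIV)@U; z=P[2]-.1; th=-.12
# rotate back to level: positive th lowers counterpoise
c,sn=np.cos(th),np.sin(th)
a0=a*c - z*sn; z0=z*c + a*sn
print('tip stop',P,'level reach',a0,'h',z0)
for th in np.arange(-.12,.13,.03):
    c,sn=np.cos(th),np.sin(th)
    q=PIV-U*(a0*c+z0*sn)+np.array([0,0,z0*c-a0*sn]); print(round(th,2),proj(s,q).round(1))
im,m=snap('scene','s18'); 
for c,b in blobs(im,(0,180,70),(4,255,255),20): print('s',c,b)
cv2.imwrite('pics/c18.png',cv2.resize(im[265:325,110:190,::-1],(800,600),interpolation=cv2.INTER_CUBIC))
print(get_state()['contact_force'],-(get_state()['tool_pos']-PIV)@U)
w,_=snap('wrist','w18')
```

```text
tip stop [ 0.6341312  -0.24986429  0.12654104] level reach 0.23959955896969762 h -0.0021574698791457098
-0.12 [141.2 280.8]
-0.09 [141.7 284.5]
-0.06 [142.4 288.1]
-0.03 [143.2 291.7]
0.0 [144.1 295.3]
0.03 [145.2 298.8]
0.06 [146.5 302.3]
0.09 [147.8 305.7]
0.12 [149.3 309. ]
s [420.3 238.8] [ 396  220   50   38 1458]
s [135.4 294.2] [126 285  22  18 240]
[0.35124428 0.42682707 0.2029741 ] 0.10922175027496618
```

View pics/c18.png

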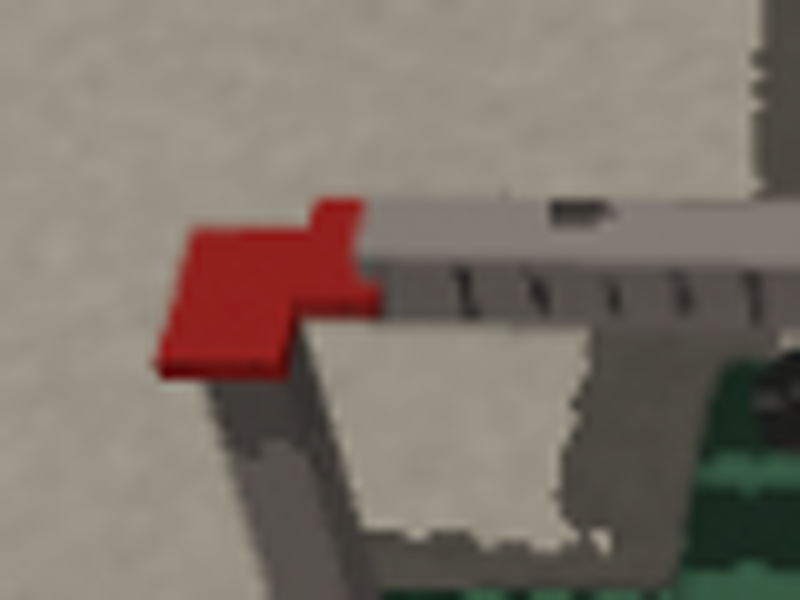

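View pics/w18.png

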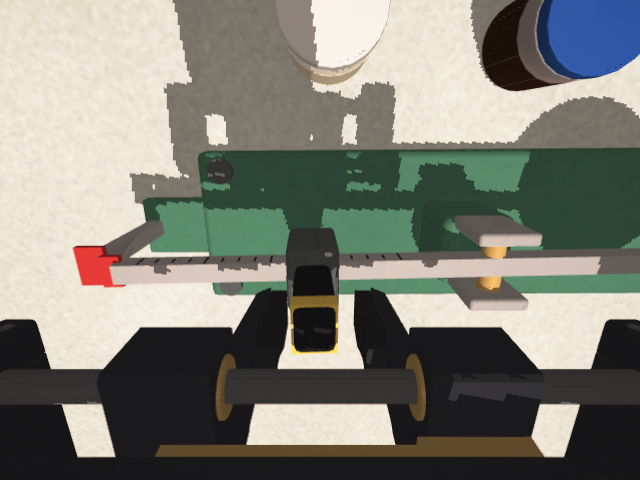

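Request:
play_rows --deltas '[[[0.27,-0.02,0,0,0,0,0],[0.27,-0.03,0,0,0,0,0],[0.27,-0.04,0,0,0,0,0],[0.27,-0.048,0,0,0,0,0],[0.27,-0.048,0,0,0,0,0]]]'

```text
clock: 11.88
tool_pos: [0.6156, -0.1373, 0.1397]
eef_rot: [0.652, 0.758, -0.001, -0.001]
contact_force: [0.1, 0.5, 0.3]
opening: 0.366
```

Request:
play_rows --deltas '[[[0.27,0.02,0,0,0,0,0],[0.27,0.022,0,0,0,0,0],[0.27,0.022,0,0,0,0,0],[0.27,0.022,0,0,0,0,0],[0.27,0.022,0,0,0,0,0]]]'

```text
clock: 12.5
tool_pos: [0.6146, -0.1309, 0.1397]
eef_rot: [0.652, 0.758, -0.002, -0.0]
contact_force: [0.1, 0.8, -1.1]
opening: 0.364
```

Run:
```python
from h import *
im,m=snap('scene','s19'); w,_=snap('wrist','w19')
for c,b in blobs(im,(0,180,70),(4,255,255),20): print('s',c,b)
print(get_state()['contact_force'],-(get_state()['tool_pos']-PIV)@U)
cv2.imwrite('pics/c19.png',np.hstack([cv2.resize(im[265:325,110:190,::-1],(533,400),interpolation=cv2.INTER_CUBIC),cv2.resize(w[250:400,240:340,::-1],(267,400))]))
```

```text
s [418.9 237.2] [ 394  219   50   38 1474]
s [135.8 294.8] [126 288  22  15 251]
[ 0.1052679  -0.65084583 -0.47971861] 0.11757511293589905
```

View pics/c19.png

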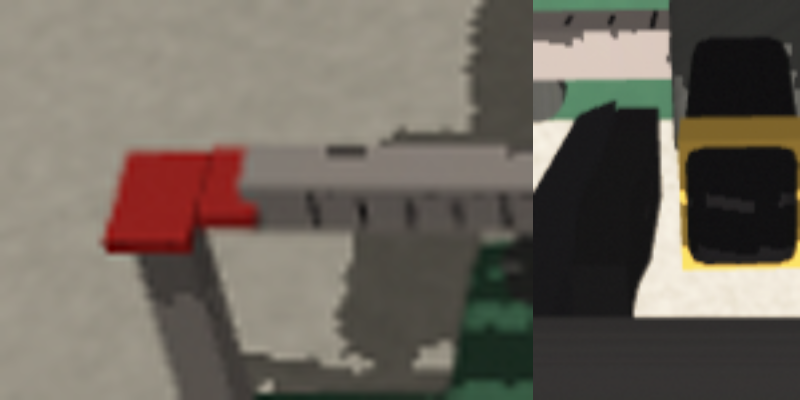

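```bash
cat >> h.py <<'E'
def beampt(reach,h,th): # reach + toward pan
    c,s=np.cos(th),np.sin(th); return PIV+U*(reach*c-h*s)+np.array([0,0,h*c+reach*s])
def tiprow(im):
    g=cv2.resize(im[265:325,110:190],None,fx=8,fy=8,interpolation=cv2.INTER_CUBIC)
    h=cv2.cvtColor(g,cv2.COLOR_RGB2HSV); m=cv2.inRange(h,np.array((0,150,60)),np.array((6,255,255)))
    m[:, :int((141.5-110)*8)]=0
    ys,xs=np.nonzero(m); return xs.mean()/8+110,ys.min()/8+265,ys.max()/8+265,xs.max()/8+110
E
python3 - <<'E'
from h import *
m=vision.camera_model('scene')
for th in (-.12,-.06,-.03,0,.03): print(th,proj(m,beampt(.13,.115,th)).round(1))
for f in ('s0','s11','s18','s19'):
    im=cv2.imread('pics/'+('scene0' if f=='s0' else f)+'.png')[:,:,::-1].copy(); print(f,np.round(tiprow(im),2))
    for c,b in blobs(im,(0,150,40),(6,255,255),800): print('   lid',c,b)
E
```

```text
-0.12 [427.1 238.6]
-0.06 [423.1 233.7]
-0.03 [420.9 231.3]
0 [418.6 228.9]
0.03 [416.2 226.6]
s0 [146.04 295.62 307.12 150.88]
s11 [143.23 275.   286.75 146.12]
   lid [425.4 245.3] [ 402  227   49   38 1460]
s18 [143.93 285.   296.62 147.88]
   lid [420.1 238.7] [ 396  220   50   39 1506]
s19 [144.15 287.5  298.88 148.38]
   lid [418.7 237.2] [ 394  219   50   38 1516]
```

Request:
play_rows --deltas '[[[0.27,-0.015,0,0,0,0,0],[0.27,-0.025,0,0,0,0,0],[0.27,-0.034,0,0,0,0,0],[0.27,-0.041,0,0,0,0,0],[0.27,-0.041,0,0,0,0,0]]]'

```text
clock: 13.22
tool_pos: [0.6165, -0.1435, 0.1397]
eef_rot: [0.652, 0.758, -0.002, -0.0]
contact_force: [0.8, 0.1, -0.0]
opening: 0.364
```

Request:
play_rows --deltas '[[[0.27,0.02,0,0,0,0,0],[0.27,0.022,0,0,0,0,0],[0.27,0.022,0,0,0,0,0],[0.27,0.022,0,0,0,0,0],[0.27,0.022,0,0,0,0,0]]]'

```text
clock: 13.85
tool_pos: [0.6155, -0.1372, 0.1397]
eef_rot: [0.652, 0.758, -0.002, -0.0]
contact_force: [-1.2, -0.0, 0.4]
opening: 0.365
```

Run:
```python
from h import *
im,m=snap('scene','s20'); w,_=snap('wrist','w20')
print(np.round(tiprow(im),2))
for c,b in blobs(im,(0,150,40),(6,255,255),800): print('   lid',c,b)
print(get_state()['contact_force'],-(get_state()['tool_pos']-PIV)@U)
```

```text
[144.49 289.75 301.25 148.88]
   lid [417.4 235.7] [ 393  217   50   39 1534]
[ 0.79004736 -0.23361009 -0.63541109] 0.12379290245667159
```

View pics/w20.png

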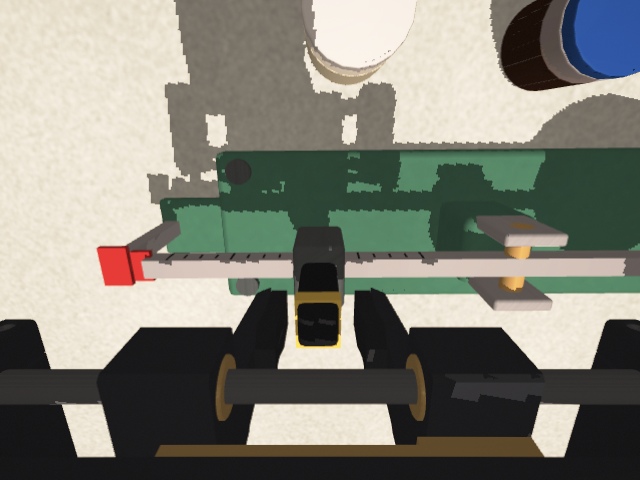

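The tip centre is at row 295.5 (level is 295.4), and the knob sits clear between the fingers. I'll lift straight up.

Request:
play_rows --deltas '[[[0.27,0,0,-0.04,0,0,0],[0.27,0,0,-0.1,0,0,0],[0.27,0,0,-0.2,0,0,0],[0.27,0,0,-0.35,0,0,0],[0.27,0,0,-0.42,0,0,0]]]'

```text
clock: 14.58
tool_pos: [0.6173, -0.1367, 0.27]
eef_rot: [0.652, 0.758, 0.0, 0.002]
contact_force: [-0.3, -0.5, -0.2]
opening: 0.368
```

Request:
play_rows --deltas '[[[0.27,-0.05,-0.12,0,0,0,0],[0.27,-0.08,-0.25,0,0,0,0],[0.27,-0.1,-0.36,0,0,0,0],[0.27,-0.1,-0.4,0,0,0,0],[0.27,-0.1,-0.4,0,0,0,0]]]'

```text
clock: 15.2
tool_pos: [0.5037, -0.1841, 0.2707]
eef_rot: [0.652, 0.758, 0.001, 0.003]
contact_force: [0.1, 0.2, 0.4]
opening: 0.362
```

Run:
```python
from h import *
im,m=snap('scene','s21'); w,mw=snap('wrist','w21'); t,_=snap('top','t21')
print(np.round(tiprow(im),2))
for c,b in blobs(im,(0,150,40),(6,255,255),800): print('   lid',c,b)
print(get_state()['tool_pos'],get_state()['clock'])
cv2.imwrite('pics/c21.png',np.vstack([cv2.resize(im[190:340,110:480,::-1],(740,300),interpolation=cv2.INTER_CUBIC),cv2.resize(t[130:270,180:540,::-1],(740,288))]))
cv2.imwrite('pics/d21.png',cv2.resize(im[265:325,110:190,::-1],(800,600),interpolation=cv2.INTER_CUBIC))
```

```text
[144.49 289.75 301.25 148.88]
   lid [417.4 235.7] [ 393  217   50   39 1537]
[ 0.50480239 -0.18337085  0.27009339] 15.35
```

View pics/c21.png

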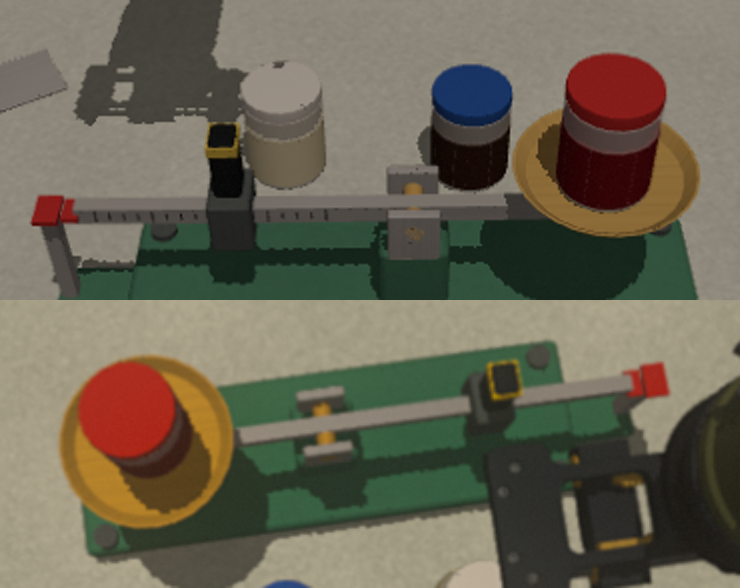

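View pics/d21.png

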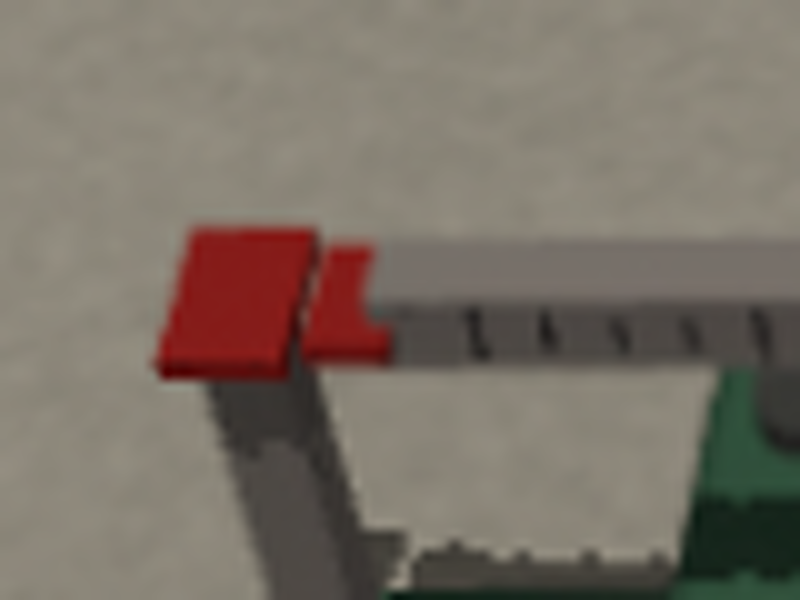

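View pics/w21.png

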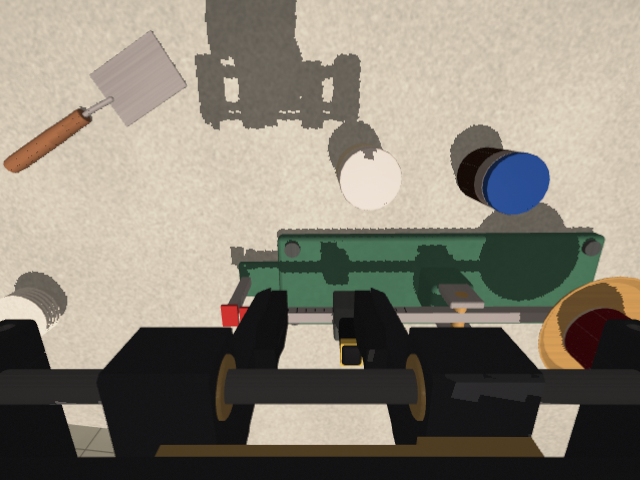

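The tip sits centred on the post's mark, equally spaced front and back, and the reading hasn't changed since before the hand left. The tub stands upright in the pan and the hand is clear, so I'm handing in.

Run:
```python
from h import *
im,m=snap('scene','s22'); print(np.round(tiprow(im),2)); print(r.finish_job(), get_state()['clock'])
```

```text
[144.5  289.75 301.25 149.  ]
the job is handed in; nothing more can be done
the job is handed in; nothing more can be done
```

The cherry tub is weighed and the job is handed in at about 15.4 s. I stood the red-lidded tub in the pan, the beam tipped to its stop, and three pushes between loose fingers brought it level. I then lifted the hand clear.

**Level:** in the last pictures the red tip is centred on the post's mark, at row 295.5 against 295.4 for level. That is within about 0.005 rad, and it did not change after the hand left. The tub lid's position gave level by its row but about -0.007 rad by its column.

**Tub:** it stands upright in the pan, about 1 mm off centre when I set it down. I judged its centring after the beam levelled only by eye.

**Fingertips:** in the pictures they end about 38 mm higher than the stated tool frame implies, so the tub was gripped near its lid. I went by the pictures when lowering over the knob, and felt no contact on the way down.

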